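# Wedge a leaning plant stand level

### The job

The plant stand leans because its leg on the robot's right is too short, and that leg's foot is loose on its stem. Slide the orange wedge along the deck, thin end first, gently under this foot until the loose foot is pressed fully home and the stand sits level and firm: the wedge tight, carrying its share of the weight, and the other three feet still standing on the deck. Do not ram the wedge or shift the stand, keep the arm off the stand and its pot, then let go and leave the wedge in place, and disturb nothing else.

Things in the scene. Friction and masses are not known exactly. Their poses are not given: they have to be found in the camera images.
- stand: low round plant stand of light wood: tray 220 mm across, its top 116 mm above the deck, on four splayed legs with ball feet 140 mm out from the axis. Origin on the axis at deck level, z up through the tray, -y towards the short leg. The legs lean inward as they rise: at 70 mm height they are 107 mm from the axis. Stand and pot together weigh 2.2 to 2.7 kg
- stand_base (a point): the point on the stand's axis at deck level (same as the stand's origin); the deck is flat, at z = 0
- foot_a: black rubber ball foot of the short leg (on the robot's right, nearest the orange wedge), 36 mm across; origin at the ball's centre, 140 mm from the stand's axis. The leg is 2 to 10 mm short, so the stand leans onto it with 2 to 5 N and the opposite foot hangs in the air. Its stem is loose: under 5 to 6 N it slides up to 4 mm into the leg, to a stop that cannot be seen, before the leg bears
- foot_b: black rubber ball foot of the far (+x) leg, 36 mm across; origin at the ball's centre, 140 mm from the stand's axis
- foot_c: black rubber ball foot of the opposite (robot's left) leg, 36 mm across; origin at the ball's centre, 140 mm from the stand's axis; it is in the air at the start
- foot_d: black rubber ball foot of the near (-x) leg, 36 mm across; origin at the ball's centre, 140 mm from the stand's axis
- wedge: orange plastic levelling wedge, 130 mm long, 32 mm wide, lying flat, 50 g. Origin at the centre of its underside, x axis points to the thin end. 1.6 mm thick at the tip (x = +65 mm), rising evenly to 14 mm at x = -35 mm, then a flat heel 14 mm thick back to x = -65 mm; z up
- wedge_grip (a point): centre of the orange wedge's heel, half-way up (50 mm behind the wedge's middle, 7 mm above its underside): where to pinch it across its 32 mm width; x axis points to the thin end
- wedge_tip (a point): middle of the wedge's thin edge, on its underside. Pushing it in feels so: a bump of 3 to 8 N as the tip goes under the ball, 1 to 6 N while the leg rises, 5 to 8 N while its loose foot slides home (this stretch may be very short or 30 mm long), then a climb: tight about 3 N above that, at 8 to 11 N; a few mm more, at 10 to 14 N, and the stand itself starts to slide
- planter: white glazed pot with a round green cactus, 136 mm across, pot 118 mm and cactus 200 mm high, standing loose on the tray, 22 to 30 mm off centre towards the short leg; origin at the centre of its underside
- spare_shim: bystander: thin grey plastic shim, 90 x 26 x 6 mm, not for this job; origin at its underside
- saucer: bystander: flat terracotta saucer, 130 mm across, 18 mm high; origin at its underside
- coral_pot: bystander: coral pot, 90 mm across, 75 mm high; origin at its underside
- black_pot: bystander: black pot, 90 mm across, 80 mm high; origin at its underside
- yellow_pot: bystander: yellow pot, 84 mm across, 70 mm high; origin at its underside
- teal_pot: bystander: dark teal pot, 100 mm across, 90 mm high; origin at its underside
- trowel: bystander: hand trowel with a wooden handle, lying flat, 270 mm long, 25 mm high; origin at its underside
Things that resemble listed ones, but are neither listed nor needed, are in the scene too. There is more than one size of the wedge; the job needs the largest.

How it is judged:
By the outcome, as a careful person would: the job done as asked, in the order asked, and still so for the second after the job is handed in, with the robot touching nothing.
It also fails if it takes over 70 s, if anything falls off the work surface, if the arm or the gripper's body presses on something with over 40 N, if the wrist force passes 120 N, or if a joint passes its speed limit or range.

### The arm

A 7-joint arm with a two-finger parallel gripper is mounted at the origin on the work surface. World frame = base frame: x ahead of the robot, y to its left, z up, the work surface at z = 0. Lengths are in m, angles in rad, forces in N, time in s.
With the tool pointing down it reaches from about 0.425 to 0.925 m from the base axis. Payload 6.8 kg.
Tool frame: the origin (TCP) lies midway between the tips of the shut fingers; the grasp point (between the pads) lies 19 mm behind it; z points along the fingers, y is the direction in which the jaws open and shut (so a half turn about z gives the same grasp; the last joint's range is limited). The gripper opens to 85 mm and grips with 20 to 120 N. Pads are 22 mm wide; open, the fingers measure 114 mm over their backs; the gripper's body (76 mm by 85 mm) begins 54 mm behind the grasp point. The pads swing forward as they close: fully open they stand 13 mm farther back than shut.
Start: joints at [-0.108, 0.477, 0.022, 1.555, -0.011, 1.109, -0.083], TCP at [0.675, 0, 0.231] pointing down, gripper open.
Joint ranges: [-2.96, 2.96], [-0.34, 2.1], [-1.41, 1.46], [0.24, 2.44], [-1.37, 4.51], [0.17, 1.92], [-2.96, 2.96]. Speed limits (rad/s): [2.39, 2.39, 3.14, 3.14, 3.14, 3.14, 3.14].

### API

Orientations are given as a rotation vector (axis times angle).
In Python, from bench import r gives the robot as it stands. The module is installed in compiled form; this text tells all that it offers.
- The arm moves only by the tool apply_moves, never from a script. Its argument "plan" is a list that holds one entry, the list of rows, each a list of 7 numbers: the turn, a rotation vector about the tool's x, y, z scaled (see below), then the shift along the tool's x, y, z scaled (see below), then the closure, from -1 (fully open) to 1 (shut). In form: [[[wx, wy, wz, tx, ty, tz, grip], ...]]. A call has 1 to 12 rows; each row is the pose to reach, as a shift and turn from the pose commanded when the call began, along the tool's axes at that moment, turning the shorter way round; what a row does not reach only later rows make up. The controller multiplies each number of a shift by 0.4 m and each number of a turn by 180 degrees. A row lasts 1/12 s, in which the tool goes at most 41.7 mm and 7.16 degrees, less where a joint would pass 70% of its speed; a pose out of reach is approached as far as the arm can. A call with a number of a shift or a turn outside -1 to 1 is refused whole. A call with a gripper value outside its range is refused whole. The fingers move at their own pace and stop on an object; "force" is the grip in N (left out, the last holds). Time passes only in rows, so rows that repeat a pose let the fingers close. It gives the time, the measured TCP pose, the force and the opening at its end, in the units of the state.
- r.get_obs(): the state, without advancing time (a new reading comes with each control period).
- r.grab_frame(name): name is "scene" or "side" or "wrist"; returns a dict with "pixels" (420x560x3 uint8, blue, green, red), "fx", "fy", "cx", "cy" (pixels), "pose" (4x4, takes a point from camera to world coordinates). Camera axes: x right, y up, looking along -z (the intrinsics and any distortion apply to the point x, -y, -z); pixel columns grow to the right and rows downward; lengths in m; the calibration is good to about 2 mm. A picture is of the moment at which its call begins. There is no depth.
- r.hand_in(): hands the job in, once; it reports no verdict.
The state is a dict: "clock": time; "joints": joint angles; "qvel": joint speeds; "tau": joint torques, N m; "tcp_pos": TCP position; "orientation": TCP orientation; "contact_force": force on the tool from outside, world axes, zero at the start; "moment": the same for the moment, N m; "grip_width": finger opening in m.
Only numpy, scipy, OpenCV 4.12 (cv2) and the standard library are available. Lean on these libraries where they do the work, as an engineer would, in place of code of your own. Each camera call takes 0.05 s, during which the arm holds its last target. There are 200 camera calls.

## Working session

There is one attempt and no reset: what is moved stays moved. The work goes in short steps, Python scripts to look and compute and a tool call to move; the robot and the scene stay as the last step left them, time stands still between calls to the robot, and variables do not carry over. Pictures are saved under pics/ and viewed, on a budget of 10 in all, crops included, one or two more only if the job needs it, and the job is handed in when it is done.

Besides the shell and the picture viewer there is one more tool, called after "Request:" in YAML: its name, and indented under it one key for each argument. apply_moves: Moves the arm, as the interface text tells. Its arguments: {"type":"object","properties":{"plan":{"type":"array","items":{"type":"array","items":{"type":"array","items":{"type":"number","minimum":-1,"maximum":1}}}},"force":{"type":"number"}},"required":["plan"]}

```bash
mkdir -p pics; cat > h.py <<'E'
import numpy as np, cv2
from bench import r
def ray(f,u,v):
    d=np.array([(u-f["cx"])/f["fx"],-(v-f["cy"])/f["fy"],-1.]); P=np.array(f["pose"]); return P[:3,3],P[:3,:3]@d
def onz(f,u,v,z):
    o,d=ray(f,u,v); return o+d*(z-o[2])/d[2]
def proj(f,p):
    P=np.array(f["pose"]); c=P[:3,:3].T@(np.array(p)-P[:3,3]); return f["cx"]+f["fx"]*c[0]/-c[2], f["cy"]-f["fy"]*c[1]/-c[2]
E
python3 - <<'E'
from h import *
o=r.get_obs(); print(o)
for n in("scene","side"):
    f=r.grab_frame(n); cv2.imwrite(f"pics/{n}0.png",f["pixels"]); print(n,f["fx"],f["cx"],f["cy"],[k for k in f],np.round(f["pose"],3).tolist())
    hsv=cv2.cvtColor(f["pixels"],cv2.COLOR_BGR2HSV); m=cv2.inRange(hsv,(8,150,120),(20,255,255))
    for c in cv2.findContours(m,0,2)[0]:
        if cv2.contourArea(c)>60:
            b=cv2.boxPoints(cv2.minAreaRect(c)); print(cv2.contourArea(c),b.round().tolist(),[onz(f,*p,0.007)[:2].round(3).tolist() for p in b])
E
```

```text
{'clock': 0.0, 'joints': array([-0.10809043,  0.47781314,  0.02232886,  1.55643771, -0.01152387,
        1.10929063, -0.08309524]), 'qvel': array([ 0.00109218, -0.00042686, -0.00068575,  0.00067223, -0.00154712,
        0.00012275,  0.00130207]), 'tau': array([-5.45967814e-04, -5.96443820e+01,  1.60769675e+00, -2.81194621e+01,
        1.24063640e-02,  9.39900521e-03,  2.20753498e-05]), 'tcp_pos': array([ 6.74415825e-01, -6.86215168e-06,  2.30322550e-01]), 'orientation': array([-2.22056901e+00, -2.22060440e+00,  2.13986515e-03]), 'contact_force': array([ 0.32279706, -0.16659005, -0.3513153 ]), 'moment': array([-0.0113696 , -0.02098586, -0.01306238]), 'grip_width': 0.08527216006899406}
scene 393.85012926498155 274.90533202969993 206.65832763989778 ['pixels', 'fx', 'fy', 'cx', 'cy', 'pose'] [[0.684, -0.513, 0.519, 1.134], [0.729, 0.493, -0.475, -0.495], [-0.012, 0.703, 0.711, 0.858], [0.0, 0.0, 0.0, 1.0]]
414.5 [[193.0, 255.0], [200.0, 245.0], [234.0, 269.0], [227.0, 279.0]] [[0.494, -0.213], [0.479, -0.179], [0.608, -0.163], [0.619, -0.195]]
172.0 [[251.0, 262.0], [264.0, 238.0], [271.
[... 172 characters left out ...]
48, -0.261], [0.345, -0.238], [0.447, -0.248], [0.448, -0.27]]
side 412.82481242415844 288.5952110698496 206.01718709148363 ['pixels', 'fx', 'fy', 'cx', 'cy', 'pose'] [[0.427, -0.568, 0.703, 1.546], [0.904, 0.276, -0.327, -0.461], [-0.008, 0.775, 0.631, 0.959], [0.0, 0.0, 0.0, 1.0]]
81.5 [[267.0, 241.0], [285.0, 226.0], [288.0, 229.0], [271.0, 245.0]] [[0.623, -0.111], [0.577, -0.026], [0.599, -0.024], [0.644, -0.108]]
175.0 [[226.0, 228.0], [232.0, 223.0], [250.0, 243.0], [244.0, 248.0]] [[0.501, -0.214], [0.483, -0.186], [0.603, -0.167], [0.618, -0.193]]
69.0 [[200.0, 207.0], [205.0, 205.0], [211.0, 222.0], [206.0, 223.0]] [[0.35, -0.261], [0.349, -0.243], [0.444, -0.251], [0.445, -0.269]]
```

View pics/scene0.png

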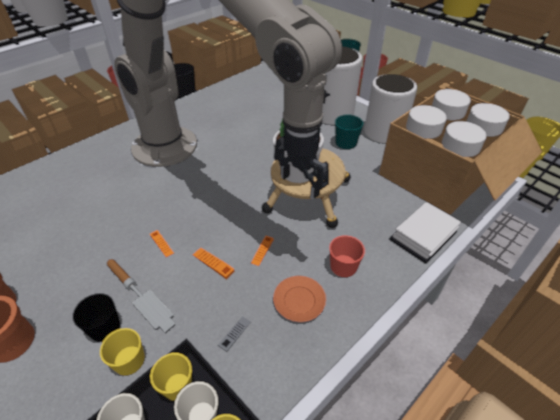

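View pics/side0.png

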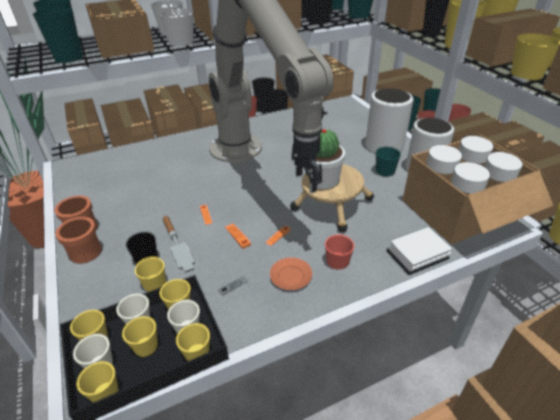

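```bash
python3 - <<'E'
from h import *
for n,pts in(("scene",[(267,208),(332,222),(346,177)]),("side",[(296,205),(342,226),(369,197)])):
    f=r.grab_frame(n)
    print(n)
    for p in pts: print(p,onz(f,*p,0.018).round(3))
    if n=="scene": a=cv2.resize(f["pixels"][190:290,185:345],None,fx=5,fy=5,interpolation=2)
cv2.imwrite("pics/crop1.png",a)
E
```

```text
scene
(267, 208) [0.509 0.045 0.018]
(332, 222) [0.681 0.142 0.018]
(346, 177) [0.582 0.323 0.018]
side
(296, 205) [0.505 0.052 0.018]
(342, 226) [0.675 0.143 0.018]
(369, 197) [0.581 0.315 0.018]
```

View pics/crop1.png

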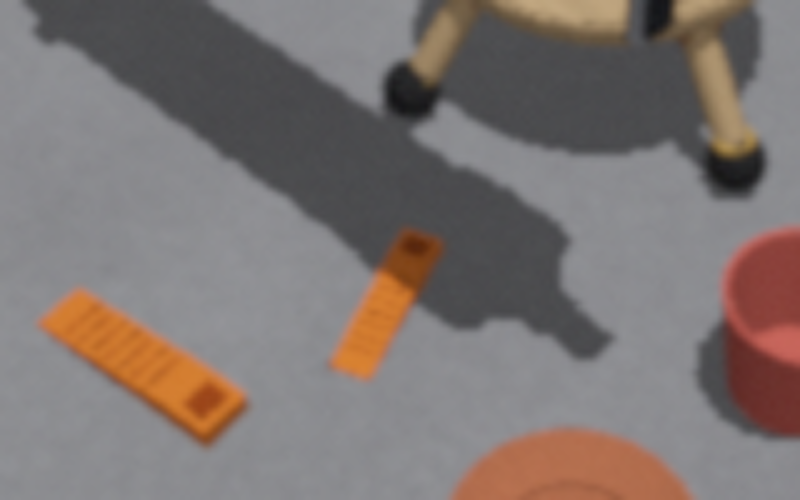

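Scene: the largest wedge is at (213,263) in the full picture. Its heel, with the dark hole, is at the right end, so its thin end points roughly to −x. The feet are at (267,208), (332,222) and (346,177). The foot at (267,208), about (0.507, 0.048), is the one on the robot's right. I'll move over the wedge for a closer look.

Request:
apply_moves:
  plan:
    - [[0, 0, -0.47, -0.45, -0.18, 0.05, -0.3], [0, 0, -0.47, -0.45, -0.18, 0.05, -0.3], [0, 0, -0.47, -0.45, -0.18, 0.05, -0.3], [0, 0, -0.47, -0.45, -0.18, 0.05, -0.3], [0, 0, -0.47, -0.45, -0.18, 0.05, -0.3], [0, 0, -0.47, -0.45, -0.18, 0.05, -0.3], [0, 0, -0.47, -0.45, -0.18, 0.05, -0.3], [0, 0, -0.47, -0.45, -0.18, 0.05, -0.3], [0, 0, -0.47, -0.45, -0.18, 0.05, -0.3], [0, 0, -0.47, -0.45, -0.18, 0.05, -0.3], [0, 0, -0.47, -0.45, -0.18, 0.05, -0.3], [0, 0, -0.47, -0.45, -0.18, 0.05, -0.3]]

```text
clock: 1.2
tcp_pos: [0.6028, -0.1801, 0.2111]
orientation: [-0.138, -3.138, -0.0]
contact_force: [-0.3, -0.2, -0.4]
grip_width: 0.0556
```

```bash
python3 - <<'E'
from h import *
from scipy.spatial.transform import Rotation as R
o=r.get_obs(); print(o["clock"],o["tcp_pos"],R.from_rotvec(o["orientation"]).as_matrix().round(3).tolist(),o["grip_width"],o["joints"].round(2),o["contact_force"])
f=r.grab_frame("wrist"); cv2.imwrite("pics/w1.png",f["pixels"]); print(f["fx"],np.round(f["pose"],3).tolist())
hsv=cv2.cvtColor(f["pixels"],cv2.COLOR_BGR2HSV); m=cv2.inRange(hsv,(6,150,80),(22,255,255))
m=cv2.morphologyEx(m,cv2.MORPH_CLOSE,np.ones((9,9)))
for c in cv2.findContours(m,0,2)[0]:
    if cv2.contourArea(c)>300:
        b=cv2.boxPoints(cv2.minAreaRect(c)); print(cv2.contourArea(c),b.round().tolist(),[onz(f,*p,0.007)[:2].round(3).tolist() for p in b])
E
```

```text
1.2 [ 0.60280216 -0.18005956  0.21109956] [[-0.996, 0.088, -0.0], [0.088, 0.996, 0.0], [0.0, 0.0, -1.0]] 0.05563719932644952 [ 0.37  0.43 -0.25  1.68  0.12  1.04  1.57] [-0.25179847 -0.19329757 -0.43007261]
346.29016878688856 [[0.088, -0.943, -0.32, 0.52], [0.996, 0.084, 0.027, -0.171], [0.001, -0.321, 0.947, 0.354], [0.0, 0.0, 0.0, 1.0]]
2141.0 [[343.0, 180.0], [433.0, 135.0], [443.0, 157.0], [354.0, 202.0]] [[0.613, -0.114], [0.575, -0.024], [0.598, -0.012], [0.637, -0.103]]
4257.0 [[234.0, 51.0], [266.0, 44.0], [296.0, 179.0], [264.0, 186.0]] [[0.483, -0.21], [0.479, -0.18], [0.607, -0.162], [0.612, -0.196]]
```

View pics/w1.png

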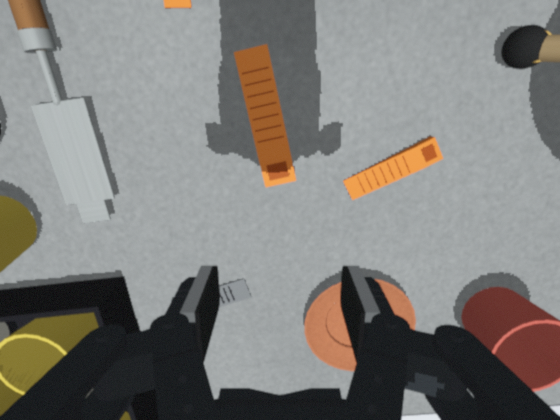

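```bash
cat >> h.py <<'E'
from scipy.spatial.transform import Rotation as R
def tool(yaw,tilt):
    c,s=np.cos(np.radians(yaw)),np.sin(np.radians(yaw)); x=np.array([c,s,0]); z=np.array([0,0,-1.]); 
    return R.from_matrix(np.c_[x,np.cross(z,x),z])*R.from_euler('y',tilt,degrees=True)
def row(p,q):
    o=r.get_obs(); c=R.from_rotvec(o["orientation"]); t=c.inv().apply(np.array(p)-o["tcp_pos"])/.4; w=(c.inv()*q).as_rotvec()/np.pi
    print((w.round(4)).tolist()+t.round(4).tolist(), "steps",np.linalg.norm(t)*.4/.0417,np.linalg.norm(w)*180/7.16)
E
python3 - <<'E'
from h import *
q=tool(187.1,20)
row((0.595,-0.1808,0.06),q); row((0.595,-0.1808,0.003),q)
f=r.grab_frame("wrist"); print(onz(f,525,47,.018))
E
```

```text
[0.0115, 0.1106, -0.0653, 0.0191, -0.0032, 0.3777] steps 3.6274207671214658 3.241851160710246
[0.0115, 0.1106, -0.0653, 0.0191, -0.0032, 0.5202] steps 4.992999649474105 3.241851160710246
[0.50180024 0.04776294 0.018     ]
```

Request:
apply_moves:
  plan:
    - [[0.0115, 0.1106, -0.0653, 0.019, -0.003, 0.378, -0.2], [0.0115, 0.1106, -0.0653, 0.019, -0.003, 0.378, -0.2], [0.0115, 0.1106, -0.0653, 0.019, -0.003, 0.378, -0.2], [0.0115, 0.1106, -0.0653, 0.019, -0.003, 0.378, -0.2], [0.0115, 0.1106, -0.0653, 0.019, -0.003, 0.378, -0.2], [0.0115, 0.1106, -0.0653, 0.019, -0.003, 0.42, -0.2], [0.0115, 0.1106, -0.0653, 0.019, -0.003, 0.46, -0.2], [0.0115, 0.1106, -0.0653, 0.019, -0.003, 0.49, -0.2], [0.0115, 0.1106, -0.0653, 0.019, -0.003, 0.5, -0.2], [0.0115, 0.1106, -0.0653, 0.019, -0.003, 0.51, -0.2], [0.0115, 0.1106, -0.0653, 0.019, -0.003, 0.517, -0.2]]
  force: 30

```text
clock: 2.22
tcp_pos: [0.5957, -0.1809, 0.0052]
orientation: [0.157, -2.79, 0.028]
contact_force: [0.3, 0.7, -1.0]
grip_width: 0.0512
```

```bash
python3 - <<'E'
from h import *
f=r.grab_frame("wrist"); a=f["pixels"]; cv2.imwrite("pics/w2.png",a); o=r.get_obs(); print(o["contact_force"],o["tcp_pos"])
q=tool(187.1,20); row((0.595,-0.1808,0.001),q)
E
```

```text
[ 0.89137991  0.41908303 -0.81745801] [ 0.59551582 -0.18073479  0.00476172]
[0.0011, 0.0004, -0.0035, -0.002, -0.0, 0.0093] steps 0.09106664888384626 0.09280925957768124
```

View pics/w2.png

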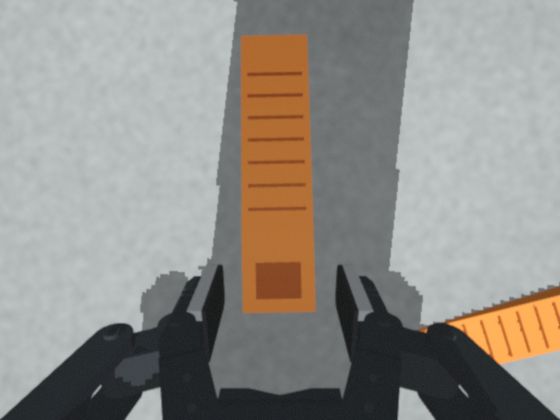

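The wrist picture shows the wedge centred and aligned between the pads, with the heel at rows 260–313. I'll close on it.

Request:
apply_moves:
  plan:
    - [[0, 0, 0, 0, 0, 0, 0.6], [0, 0, 0, 0, 0, 0, 0.6], [0, 0, 0, 0, 0, 0, 0.6], [0, 0, 0, 0, 0, 0, 0.6], [0, 0, 0, 0, 0, 0, 0.6], [0, 0, 0, 0, 0, 0, 0.6]]
  force: 40

```text
clock: 2.77
tcp_pos: [0.5961, -0.1806, 0.0055]
orientation: [0.157, -2.79, 0.028]
contact_force: [-0.0, 0.5, 5.2]
grip_width: 0.0308
```

```bash
python3 - <<'E'
from h import *
f=r.grab_frame("wrist"); o=r.get_obs(); print(o["contact_force"],o["tcp_pos"],o["grip_width"])
hsv=cv2.cvtColor(f["pixels"],cv2.COLOR_BGR2HSV); m=cv2.inRange(hsv,(6,150,80),(22,255,255)); m=cv2.morphologyEx(m,cv2.MORPH_CLOSE,np.ones((9,9)))
for v in(45,80,120,160,200,240): 
    u=np.where(m[v,200:360])[0]+200
    if len(u): print(v,u.min(),u.max(),onz(f,(u.min()+u.max())/2,v,.005).round(4))
v=np.where(m[:,280])[0]; print(v.min(),onz(f,275,v.min(),.0016))
E
```

```text
[ 2.22867504 -0.68168553  5.98974993] [ 0.59607884 -0.18060371  0.0054505 ] 0.030764222721490254
45 242 306 [ 0.487  -0.1942  0.005 ]
80 242 307 [ 0.5036 -0.192   0.005 ]
120 243 309 [ 0.5224 -0.1892  0.005 ]
160 243 310 [ 0.5412 -0.1868  0.005 ]
200 243 312 [ 0.5599 -0.1842  0.005 ]
240 243 313 [ 0.5786 -0.1819  0.005 ]
35 [ 0.48043565 -0.19448035  0.0016    ]
```

```bash
python3 - <<'E'
from h import *
row((0.5961,-0.1806,0.04),tool(187.1,20)); row((0.52,-0.16,0.045),tool(131,20))
E
```

```text
[0.001, 0.0005, -0.0034, 0.0294, -0.0, -0.0812] steps 0.8285254547619262 0.08921655215953063
[-0.1053, 0.0006, 0.2896, 0.2059, 0.0726, -0.0307] steps 2.1147580350616946 7.747177686558374
```

Request:
apply_moves:
  plan:
    - [[0, 0, 0, 0.015, 0, -0.041, 0.6], [0, 0, 0, 0.029, 0, -0.081, 0.6], [0, 0, 0, 0.029, 0, -0.081, 0.6], [-0.105, 0, 0.29, 0.206, 0.073, -0.031, 0.6], [-0.105, 0, 0.29, 0.206, 0.073, -0.031, 0.6], [-0.105, 0, 0.29, 0.206, 0.073, -0.031, 0.6], [-0.105, 0, 0.29, 0.206, 0.073, -0.031, 0.6], [-0.105, 0, 0.29, 0.206, 0.073, -0.031, 0.6], [-0.105, 0, 0.29, 0.206, 0.073, -0.031, 0.6], [-0.105, 0, 0.29, 0.206, 0.073, -0.031, 0.6], [-0.105, 0, 0.29, 0.206, 0.073, -0.031, 0.6], [-0.105, 0, 0.29, 0.206, 0.073, -0.031, 0.6]]

```text
clock: 3.82
tcp_pos: [0.5186, -0.1616, 0.045]
orientation: [-1.178, -2.561, -0.204]
contact_force: [0.7, 0.2, -0.4]
grip_width: 0.0308
```

```bash
python3 - <<'E'
from h import *
o=r.get_obs(); print(o["contact_force"],o["grip_width"])
row((0.462,-0.105,0.04),tool(75,20)); row((0.462,-0.105,0.015),tool(75,20))
E
```

```text
[ 0.73088112  0.24660859 -0.44046853] 0.030785471353190184
[-0.1059, 0.0009, 0.2903, 0.1834, -0.0153, 0.0797] steps 1.9239189129714964 7.76765389298186
[-0.1059, 0.0009, 0.2903, 0.1622, -0.0152, 0.1385] steps 2.050698268871535 7.76765389298186
```

Request:
apply_moves:
  plan:
    - [[-0.106, 0.001, 0.29, 0.183, -0.015, 0.08, 0.6], [-0.106, 0.001, 0.29, 0.183, -0.015, 0.08, 0.6], [-0.106, 0.001, 0.29, 0.183, -0.015, 0.08, 0.6], [-0.106, 0.001, 0.29, 0.183, -0.015, 0.08, 0.6], [-0.106, 0.001, 0.29, 0.183, -0.015, 0.08, 0.6], [-0.106, 0.001, 0.29, 0.183, -0.015, 0.08, 0.6], [-0.106, 0.001, 0.29, 0.183, -0.015, 0.08, 0.6], [-0.106, 0.001, 0.29, 0.183, -0.015, 0.08, 0.6], [-0.106, 0.001, 0.29, 0.162, -0.015, 0.138, 0.6], [-0.106, 0.001, 0.29, 0.162, -0.015, 0.138, 0.6], [-0.106, 0.001, 0.29, 0.162, -0.015, 0.138, 0.6]]

```text
clock: 4.73
tcp_pos: [0.4622, -0.1026, 0.0145]
orientation: [-2.29, -1.775, -0.406]
contact_force: [0.8, 0.3, 0.1]
grip_width: 0.0308
```

```bash
python3 - <<'E'
from h import *
o=r.get_obs(); print(o["contact_force"],o["tcp_pos"],o["grip_width"])
f=r.grab_frame("wrist"); cv2.imwrite("pics/w3.png",f["pixels"])
print(proj(f,(0.505,0.048,0.018)))
row(o["tcp_pos"]-[0,0,.009],tool(75,20))
E
```

```text
[0.84214629 0.30737551 0.1332709 ] [ 0.4621508  -0.10263723  0.01451473] 0.030778076927699658
(np.float64(288.87029457391907), np.float64(-53.64824906446839))
[-0.001, -0.0008, 0.0028, -0.0079, -0.0019, 0.0225] steps 0.22897614958675966 0.07819175499041833
```

View pics/w3.png

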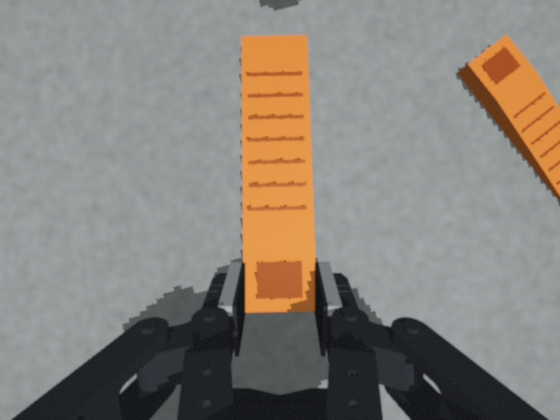

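```bash
python3 - <<'E'
from h import *
cr=[];F={}
for n in("scene","side"):
    f=r.grab_frame(n); u,v=map(int,proj(f,(0.53,0.14,0.05))); a=f["pixels"]; F[n]=f
    hsv=cv2.cvtColor(a,cv2.COLOR_BGR2HSV)
    for nm,p in(("a",(0.505,0.048,.018)),("b",(0.678,0.142,.018)),("c",(.582,.319,.018))):
        x,y=map(int,proj(f,p)); w=a[y-14:y+15,x-14:x+15].max(2); m=(w<55).astype(np.uint8)
        k,l,s,c=cv2.connectedComponentsWithStats(m)
        for i in range(1,k):
            if s[i,4]>30: print(n,nm,s[i]+[x-14,y-14,0,0,0],onz(f,c[i][0]+x-14,c[i][1]+y-14,.018).round(4))
    cr.append(cv2.resize(a[v-70:v+60,u-65:u+65],(400,400),interpolation=2)); print(n,u-65,v-70)
cv2.imwrite("pics/c2.png",np.hstack(cr))
E
```

```text
scene a [262 203  11  11  70] [0.5096 0.0417 0.018 ]
scene b [326 220  11   8  64] [0.6836 0.1349 0.018 ]
scene 229 118
side b [338 226   8   6  31] [0.6844 0.1353 0.018 ]
side 256 125
```

View pics/c2.png

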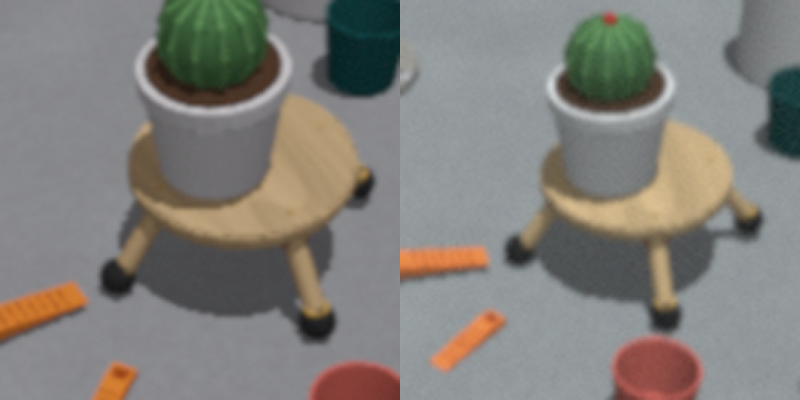

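The pot sits towards the foot on the robot's right, which confirms it as foot_a, at about (0.505, 0.048). It is 40 mm ahead of the tip and about 1 mm off the line. I'll set the wedge down and regrip slightly higher so the fingers clear the deck.

Request:
apply_moves:
  plan:
    - [[0, 0, 0, -0.004, 0, 0.011, 0.6], [0, 0, 0, -0.0077, 0, 0.0211, 0.6], [0, 0, 0, -0.0077, 0, 0.0211, 0.6], [0, 0, 0, -0.0077, 0, 0.0211, 0.05], [0, 0, 0, -0.0077, 0, 0.0211, 0.05], [0, 0, 0, -0.005, 0, 0.0141, 0.05], [0, 0, 0, -0.005, 0, 0.0141, 0.05], [0, 0, 0, -0.005, 0, 0.0141, 0.6], [0, 0, 0, -0.005, 0, 0.0141, 0.6], [0, 0, 0, -0.005, 0, 0.0141, 0.6], [0, 0, 0, -0.005, 0, 0.0141, 0.6]]

```text
clock: 5.8
tcp_pos: [0.4627, -0.1035, 0.0091]
orientation: [-2.294, -1.773, -0.407]
contact_force: [-1.3, -0.3, 6.0]
grip_width: 0.0307
```

```bash
cat >> h.py <<'E'
D=np.array([np.cos(np.radians(75)),np.sin(np.radians(75)),0])
def st():
    o=r.get_obs(); t=o["tcp_pos"]; print(round(o["clock"],2),t.round(4),"along",round(float((t-[.4622,-.1026,0])@D)*1000,1),"F",o["contact_force"].round(1),"push",round(float(-o["contact_force"]@D),2),round(o["grip_width"],4))
E
python3 -c "
from h import *
st()
f=r.grab_frame('wrist');cv2.imwrite('pics/w4.png',f['pixels'])
m=cv2.inRange(cv2.cvtColor(f['pixels'],cv2.COLOR_BGR2HSV),(6,150,80),(22,255,255))[:,200:360]
for v in (60,140,220):
  u=np.where(m[v])[0]+200; print(v,onz(f,u.mean(),v,.005).round(4))
print(onz(f,275,np.where(m[:,75])[0].min(),.0016));st()"
```

```text
5.8 [ 0.4627 -0.1035  0.0091] along -0.7 F [-1.3 -0.3  6. ] push 0.67 0.0307
60 [0.4865 0.     0.005 ]
140 [ 0.4773 -0.038   0.005 ]
220 [ 0.4683 -0.0755  0.005 ]
[0.48979923 0.01114647 0.0016    ]
5.85 [ 0.4626 -0.1034  0.009 ] along -0.7 F [-1.5 -1.2  6.1] push 1.5 0.0301
```

Request:
apply_moves:
  plan:
    - [[0, 0, 0, 0.0009, 0, -0.0024, 0.6], [0, 0, 0, 0.0009, 0.004, -0.0024, 0.6], [0, 0, 0, 0.0009, 0.0075, -0.0024, 0.6], [0, 0, 0, 0.0009, 0.0075, -0.0024, 0.6], [0, 0, 0, 0.0009, 0.0075, -0.0024, 0.6]]

```text
clock: 6.27
tcp_pos: [0.4655, -0.1041, 0.0095]
orientation: [-2.294, -1.773, -0.407]
contact_force: [0.4, 0.3, -0.1]
grip_width: 0.0307
```

```bash
python3 -c "
from h import *
st()"
```

```text
6.27 [ 0.4655 -0.1041  0.0095] along -0.6 F [ 0.4  0.3 -0.1] push -0.36 0.0307
```

Request:
apply_moves:
  plan:
    - [[0, 0, 0, 0.007, 0, 0.0026, 0.6], [0, 0, 0, 0.014, 0, 0.0051, 0.6], [0, 0, 0, 0.021, 0, 0.0077, 0.6], [0, 0, 0, 0.028, 0, 0.0102, 0.6], [0, 0, 0, 0.035, 0, 0.0128, 0.6], [0, 0, 0, 0.042, 0, 0.0153, 0.6], [0, 0, 0, 0.049, 0, 0.0179, 0.6], [0, 0, 0, 0.056, 0, 0.0204, 0.6], [0, 0, 0, 0.056, 0, 0.0204, 0.6]]

```text
clock: 7.02
tcp_pos: [0.4715, -0.0802, 0.0097]
orientation: [-2.293, -1.773, -0.407]
contact_force: [-0.5, 0.0, 0.0]
grip_width: 0.0306
```

```bash
python3 -c "
from h import *
st()
f=r.grab_frame('wrist');cv2.imwrite('pics/w5.png',f['pixels'])"
```

```text
7.02 [ 0.4715 -0.0802  0.0097] along 24.0 F [-0.5  0.   0. ] push 0.11 0.0306
```

View pics/w5.png

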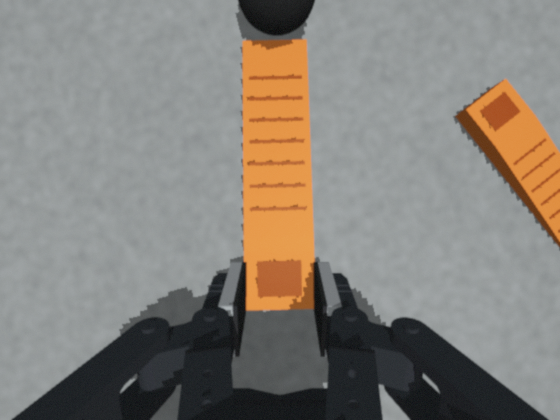

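Wrist view: the ball is centred on the wedge (column 276 against 275), just ahead of the tip at row 40. I'll start the slow push.

Request:
apply_moves:
  plan:
    - [[0, 0, 0, 0.0024, 0, 0.0009, 0.6], [0, 0, 0, 0.0047, 0, 0.0017, 0.6], [0, 0, 0, 0.007, 0, 0.0026, 0.6], [0, 0, 0, 0.0094, 0, 0.0034, 0.6], [0, 0, 0, 0.0117, 0, 0.0043, 0.6], [0, 0, 0, 0.0141, 0, 0.0051, 0.6], [0, 0, 0, 0.0164, 0, 0.006, 0.6], [0, 0, 0, 0.0188, 0, 0.0068, 0.6], [0, 0, 0, 0.0211, 0, 0.0077, 0.6], [0, 0, 0, 0.0235, 0, 0.0085, 0.6]]

```text
clock: 7.9
tcp_pos: [0.4738, -0.0727, 0.0095]
orientation: [-2.297, -1.772, -0.406]
contact_force: [-1.8, -6.3, 0.5]
grip_width: 0.0303
```

```bash
python3 -c "
from h import *
st()"
```

```text
7.9 [ 0.4738 -0.0727  0.0095] along 31.9 F [-1.8 -6.3  0.5] push 6.52 0.0303
```

Request:
apply_moves:
  plan:
    - [[0, 0, 0, 0.0024, 0, 0.0009, 0.6], [0, 0, 0, 0.0047, 0, 0.0017, 0.6], [0, 0, 0, 0.007, 0, 0.0026, 0.6], [0, 0, 0, 0.0094, 0, 0.0034, 0.6]]

```text
clock: 8.23
tcp_pos: [0.4749, -0.0697, 0.0094]
orientation: [-2.299, -1.772, -0.405]
contact_force: [-1.2, -6.3, -0.5]
grip_width: 0.0301
```

Request:
apply_moves:
  plan:
    - [[0, 0, 0, 0.0024, 0, 0.0009, 0.6], [0, 0, 0, 0.0047, 0, 0.0017, 0.6], [0, 0, 0, 0.007, 0, 0.0026, 0.6], [0, 0, 0, 0.0094, 0, 0.0034, 0.6]]

```text
clock: 8.57
tcp_pos: [0.4761, -0.0655, 0.0095]
orientation: [-2.298, -1.772, -0.406]
contact_force: [-0.9, -5.9, 0.2]
grip_width: 0.0305
```

```bash
python3 -c "
from h import *
st()"
```

```text
8.57 [ 0.4761 -0.0655  0.0095] along 39.5 F [-0.9 -5.9  0.2] push 5.9 0.0305
```

Request:
apply_moves:
  plan:
    - [[0, 0, 0, 0.0024, 0, 0.0009, 0.6], [0, 0, 0, 0.0047, 0, 0.0017, 0.6], [0, 0, 0, 0.007, 0, 0.0026, 0.6], [0, 0, 0, 0.0094, 0, 0.0034, 0.6]]

```text
clock: 8.9
tcp_pos: [0.4771, -0.0615, 0.0095]
orientation: [-2.298, -1.772, -0.406]
contact_force: [-0.9, -6.4, 0.1]
grip_width: 0.0303
```

```bash
python3 -c "
from h import *
st()
f=r.grab_frame('wrist');cv2.imwrite('pics/w6.png',f['pixels'])
m=(f['pixels'].max(2)<50)[:90,200:360]; v,u=np.where(m); print(u.min()+200,u.max()+200,v.max()); st()"
```

```text
8.9 [ 0.4771 -0.0615  0.0095] along 43.6 F [-0.9 -6.4  0.1] push 6.44 0.0303
235 313 71
8.95 [ 0.4771 -0.0612  0.0096] along 43.9 F [-1.7 -5.3 -0.4] push 5.51 0.0303
```

View pics/w6.png

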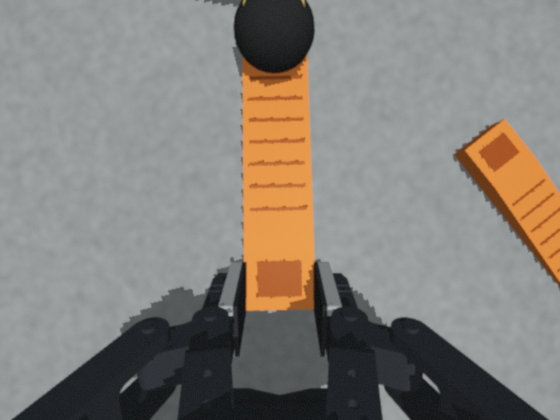

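Wrist view: the ball, now at rows 0–72, is riding over the wedge and still centred. Continuing in 4 mm steps.

Request:
apply_moves:
  plan:
    - [[0, 0, 0, 0.0024, 0, 0.0009, 0.6], [0, 0, 0, 0.0047, 0, 0.0017, 0.6], [0, 0, 0, 0.007, 0, 0.0026, 0.6], [0, 0, 0, 0.0094, 0, 0.0034, 0.6]]

```text
clock: 9.28
tcp_pos: [0.478, -0.0573, 0.0096]
orientation: [-2.297, -1.772, -0.406]
contact_force: [-2.2, -4.7, 0.2]
grip_width: 0.0303
```

Request:
apply_moves:
  plan:
    - [[0, 0, 0, 0.0024, 0, 0.0009, 0.6], [0, 0, 0, 0.0047, 0, 0.0017, 0.6], [0, 0, 0, 0.007, 0, 0.0026, 0.6], [0, 0, 0, 0.0094, 0, 0.0034, 0.6]]

```text
clock: 9.62
tcp_pos: [0.479, -0.0533, 0.0096]
orientation: [-2.297, -1.772, -0.406]
contact_force: [-1.3, -4.7, -0.3]
grip_width: 0.0306
```

Request:
apply_moves:
  plan:
    - [[0, 0, 0, 0.0024, 0, 0.0009, 0.6], [0, 0, 0, 0.0047, 0, 0.0017, 0.6], [0, 0, 0, 0.007, 0, 0.0026, 0.6], [0, 0, 0, 0.0094, 0, 0.0034, 0.6]]

```text
clock: 9.95
tcp_pos: [0.4801, -0.0485, 0.0097]
orientation: [-2.295, -1.772, -0.407]
contact_force: [-1.0, -4.8, 0.5]
grip_width: 0.0305
```

Request:
apply_moves:
  plan:
    - [[0, 0, 0, 0.0024, 0, 0.0009, 0.6], [0, 0, 0, 0.0047, 0, 0.0017, 0.6], [0, 0, 0, 0.007, 0, 0.0026, 0.6], [0, 0, 0, 0.0094, 0, 0.0034, 0.6]]

```text
clock: 10.28
tcp_pos: [0.4809, -0.0441, 0.0097]
orientation: [-2.294, -1.773, -0.406]
contact_force: [-1.0, -4.0, -0.6]
grip_width: 0.0303
```

Request:
apply_moves:
  plan:
    - [[0, 0, 0, 0.0024, 0, 0.0009, 0.6], [0, 0, 0, 0.0047, 0, 0.0017, 0.6], [0, 0, 0, 0.007, 0, 0.0026, 0.6], [0, 0, 0, 0.0094, 0, 0.0034, 0.6]]

```text
clock: 10.62
tcp_pos: [0.4819, -0.0402, 0.0098]
orientation: [-2.294, -1.773, -0.407]
contact_force: [-1.0, -4.4, -0.9]
grip_width: 0.0304
```

Request:
apply_moves:
  plan:
    - [[0, 0, 0, 0.0024, 0, 0.0009, 0.6], [0, 0, 0, 0.0047, 0, 0.0017, 0.6], [0, 0, 0, 0.007, 0, 0.0026, 0.6], [0, 0, 0, 0.0094, 0, 0.0034, 0.6]]

```text
clock: 10.95
tcp_pos: [0.483, -0.0365, 0.0098]
orientation: [-2.294, -1.773, -0.407]
contact_force: [-1.3, -3.6, -1.7]
grip_width: 0.0306
```

Request:
apply_moves:
  plan:
    - [[0, 0, 0, 0.0024, 0, 0.0009, 0.6], [0, 0, 0, 0.0047, 0, 0.0017, 0.6], [0, 0, 0, 0.007, 0, 0.0026, 0.6], [0, 0, 0, 0.0094, 0, 0.0034, 0.6]]

```text
clock: 11.28
tcp_pos: [0.484, -0.0326, 0.0098]
orientation: [-2.294, -1.773, -0.407]
contact_force: [-0.6, -4.2, -1.1]
grip_width: 0.0305
```

```bash
python3 -c "
from h import *
st()
f=r.grab_frame('wrist')
m=(f['pixels'].max(2)<50)[:150,200:360]; v,u=np.where(m); print(u.min()+200,u.max()+200,v.max()); st()"
```

```text
11.28 [ 0.484  -0.0326  0.0098] along 73.3 F [-0.6 -4.2 -1.1] push 4.18 0.0305
235 315 133
11.33 [ 0.4841 -0.0323  0.0098] along 73.6 F [ 0.1 -2.7 -0.4] push 2.57 0.0301
```

Request:
apply_moves:
  plan:
    - [[0, 0, 0, 0.0024, 0, 0.0009, 0.6], [0, 0, 0, 0.0047, 0, 0.0017, 0.6], [0, 0, 0, 0.007, 0, 0.0026, 0.6], [0, 0, 0, 0.0094, 0, 0.0034, 0.6]]

```text
clock: 11.67
tcp_pos: [0.4851, -0.0287, 0.0098]
orientation: [-2.294, -1.772, -0.407]
contact_force: [-0.7, -3.0, -0.5]
grip_width: 0.0304
```

Request:
apply_moves:
  plan:
    - [[0, 0, 0, 0.0024, 0, 0.0009, 0.6], [0, 0, 0, 0.0047, 0, 0.0017, 0.6], [0, 0, 0, 0.007, 0, 0.0026, 0.6], [0, 0, 0, 0.0094, 0, 0.0034, 0.6]]

```text
clock: 12.0
tcp_pos: [0.486, -0.025, 0.0098]
orientation: [-2.294, -1.773, -0.406]
contact_force: [-1.1, -3.7, -1.8]
grip_width: 0.0304
```

Request:
apply_moves:
  plan:
    - [[0, 0, 0, 0.0024, 0, 0.0009, 0.6], [0, 0, 0, 0.0047, 0, 0.0017, 0.6], [0, 0, 0, 0.007, 0, 0.0026, 0.6], [0, 0, 0, 0.0094, 0, 0.0034, 0.6]]

```text
clock: 12.33
tcp_pos: [0.4868, -0.0222, 0.0095]
orientation: [-2.296, -1.772, -0.405]
contact_force: [-2.1, -7.8, -1.9]
grip_width: 0.0305
```

The push has jumped from 4 to 8 N, which may be the start of the foot-slide stretch. Going on in 1.5 mm steps.

Request:
apply_moves:
  plan:
    - [[0, 0, 0, 0.0012, 0, 0.0004, 0.6], [0, 0, 0, 0.0024, 0, 0.0009, 0.6], [0, 0, 0, 0.0035, 0, 0.0013, 0.6]]

```text
clock: 12.58
tcp_pos: [0.4871, -0.021, 0.0095]
orientation: [-2.297, -1.772, -0.405]
contact_force: [-2.0, -6.9, -2.7]
grip_width: 0.0306
```

```bash
python3 -c "
from h import *
st()"
```

```text
12.58 [ 0.4871 -0.021   0.0095] along 85.3 F [-2.  -6.9 -2.7] push 7.22 0.0306
```

Request:
apply_moves:
  plan:
    - [[0, 0, 0, 0.0012, 0, 0.0004, 0.6], [0, 0, 0, 0.0024, 0, 0.0009, 0.6], [0, 0, 0, 0.0035, 0, 0.0013, 0.6]]

```text
clock: 12.83
tcp_pos: [0.4875, -0.0196, 0.0095]
orientation: [-2.297, -1.772, -0.405]
contact_force: [-1.7, -7.5, -2.2]
grip_width: 0.0302
```

Request:
apply_moves:
  plan:
    - [[0, 0, 0, 0.0012, 0, 0.0004, 0.6], [0, 0, 0, 0.0024, 0, 0.0009, 0.6], [0, 0, 0, 0.0035, 0, 0.0013, 0.6]]

```text
clock: 13.08
tcp_pos: [0.4879, -0.0183, 0.0094]
orientation: [-2.297, -1.772, -0.405]
contact_force: [-1.5, -7.5, -1.7]
grip_width: 0.0306
```

Request:
apply_moves:
  plan:
    - [[0, 0, 0, 0.0012, 0, 0.0004, 0.6], [0, 0, 0, 0.0024, 0, 0.0009, 0.6], [0, 0, 0, 0.0035, 0, 0.0013, 0.6]]

```text
clock: 13.33
tcp_pos: [0.4882, -0.017, 0.0093]
orientation: [-2.297, -1.772, -0.405]
contact_force: [-2.6, -8.3, -2.5]
grip_width: 0.0306
```

Request:
apply_moves:
  plan:
    - [[0, 0, 0, 0.0012, 0, 0.0004, 0.6], [0, 0, 0, 0.0024, 0, 0.0009, 0.6], [0, 0, 0, 0.0035, 0, 0.0013, 0.6]]

```text
clock: 13.58
tcp_pos: [0.4885, -0.016, 0.0093]
orientation: [-2.298, -1.771, -0.405]
contact_force: [-3.3, -8.4, -3.0]
grip_width: 0.0301
```

```bash
python3 -c "
from h import *
st()
f=r.grab_frame('wrist');cv2.imwrite('pics/w7.png',f['pixels'])
m=(f['pixels'].max(2)<50)[:190,200:360]; v,u=np.where(m); print(u.min()+200,u.max()+200,v.max()); st()"
```

```text
13.58 [ 0.4885 -0.016   0.0093] along 90.5 F [-3.3 -8.4 -3. ] push 9.0 0.0301
234 316 171
13.63 [ 0.4885 -0.0159  0.0092] along 90.6 F [-2.6 -9.  -2.7] push 9.32 0.0303
```

View pics/w7.png

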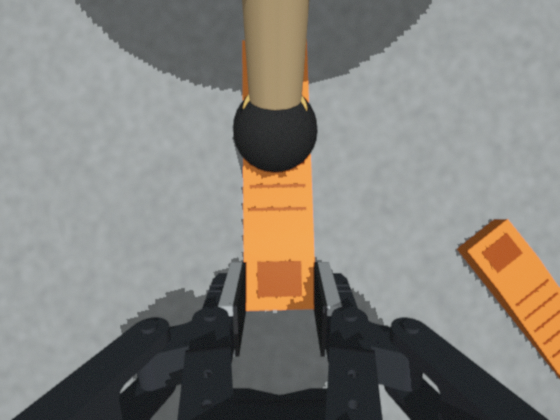

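Wrist view: the ball is still centred, at (276,130), about two thirds of the way up the ramp. After a plateau near 7.5 N the force is climbing, now at 9.2 N. I'll go on in 0.7 mm steps towards about 10.4 N.

Request:
apply_moves:
  plan:
    - [[0, 0, 0, 0.0012, 0, 0.0004, 0.6], [0, 0, 0, 0.0018, 0, 0.0007, 0.6]]

```text
clock: 13.8
tcp_pos: [0.4887, -0.0154, 0.0092]
orientation: [-2.298, -1.771, -0.404]
contact_force: [-2.8, -9.8, -3.6]
grip_width: 0.0308
```

```bash
python3 -c "
from h import *
st()"
```

```text
13.8 [ 0.4887 -0.0154  0.0092] along 91.1 F [-2.8 -9.8 -3.6] push 10.18 0.0308
```

Request:
apply_moves:
  plan:
    - [[0, 0, 0, 0.0012, 0, 0.0004, 0.6], [0, 0, 0, 0.0012, 0, 0.0004, 0.6]]

```text
clock: 13.97
tcp_pos: [0.4888, -0.015, 0.0092]
orientation: [-2.299, -1.771, -0.404]
contact_force: [-2.7, -9.1, -2.8]
grip_width: 0.0304
```

```bash
python3 -c "
from h import *
st()"
```

```text
13.97 [ 0.4888 -0.015   0.0092] along 91.5 F [-2.7 -9.1 -2.8] push 9.47 0.0304
```

Request:
apply_moves:
  plan:
    - [[0, 0, 0, 0.001, 0, 0.0004, 0.6], [0, 0, 0, 0.002, 0, 0.0007, 0.6]]

```text
clock: 14.13
tcp_pos: [0.4889, -0.0147, 0.0091]
orientation: [-2.299, -1.771, -0.404]
contact_force: [-4.2, -11.4, -2.8]
grip_width: 0.0303
```

```bash
python3 -c "
from h import *
st()
f=r.grab_frame('wrist')
m=(f['pixels'].max(2)<50)[:190,200:360]; v,u=np.where(m); print(u.min()+200,u.max()+200,v.max()); st()
cr=[]
for n in('scene','side'):
    f=r.grab_frame(n); a=f['pixels']; u,v=map(int,proj(f,(0.53,0.14,0.05))); cr.append(cv2.resize(a[v-70:v+60,u-65:u+65],(400,400),interpolation=2))
cv2.imwrite('pics/c3.png',np.hstack(cr)); st()"
```

```text
14.13 [ 0.4889 -0.0147  0.0091] along 91.8 F [ -4.2 -11.4  -2.8] push 12.06 0.0303
234 315 174
14.18 [ 0.4889 -0.0146  0.0091] along 91.9 F [ -3.  -11.5  -2.7] push 11.84 0.03
14.28 [ 0.4889 -0.0146  0.0091] along 91.9 F [ -2.8 -10.6  -2.4] push 11.01 0.0302
```

View pics/c3.png

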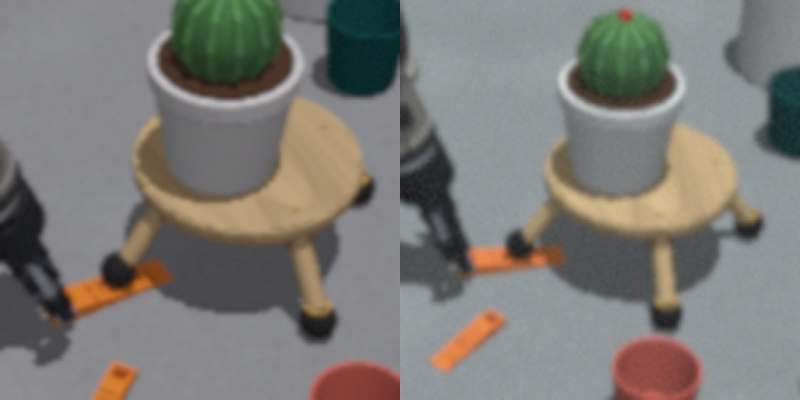

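The side crops show foot_b unmoved. The tray looks level, and the push is about 11–12 N, roughly 3.5–4 N above the plateau with the ball barely moving: tight. I'll ease off the push, open, and back away.

Request:
apply_moves:
  plan:
    - [[0, 0, 0, -0.004, 0, -0.0015, 0.6], [0, 0, 0, -0.008, 0, -0.0029, 0.6], [0, 0, 0, -0.008, 0, -0.0029, 0.6]]

```text
clock: 14.53
tcp_pos: [0.4887, -0.0148, 0.0097]
orientation: [-2.294, -1.772, -0.407]
contact_force: [0.9, -2.6, -5.0]
grip_width: 0.0305
```

Request:
apply_moves:
  plan:
    - [[0, 0, 0, 0, 0, 0, 0.1], [0, 0, 0, 0, 0, 0, 0.0], [0, 0, 0, 0, 0, 0, -0.1], [0, 0, 0, 0, 0, 0, -0.1], [0, 0, 0, 0, 0, 0, -0.1], [0, 0, 0, 0, 0, 0, -0.1]]

```text
clock: 15.03
tcp_pos: [0.4887, -0.0148, 0.01]
orientation: [-2.294, -1.773, -0.407]
contact_force: [-0.2, -0.4, 0.2]
grip_width: 0.0467
```

```bash
python3 -c "
from h import *
st()
f=r.grab_frame('wrist'); cv2.imwrite('pics/w8.png',f['pixels'])
m=(f['pixels'].max(2)<50)[:190,200:360]; v,u=np.where(m); print(u.min()+200,u.max()+200,v.max())"
```

```text
15.03 [ 0.4887 -0.0148  0.01  ] along 91.6 F [-0.2 -0.4  0.2] push 0.44 0.0467
235 316 173
```

View pics/w8.png

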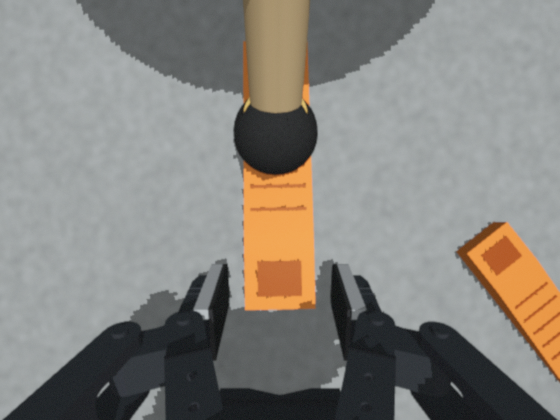

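The fingers are open and clear, and the wedge and ball have not moved. Backing away.

Request:
apply_moves:
  plan:
    - [[0, 0, 0, -0.02, 0, -0.0073, -0.1], [0, 0, 0, -0.05, 0, -0.018, -0.1], [0, 0, 0, -0.09, 0, -0.033, -0.1], [0, 0, 0, -0.13, 0, -0.047, -0.1], [0, 0, 0, -0.164, 0, -0.06, -0.1], [0, 0, 0, -0.164, 0, -0.06, -0.1], [0, 0, 0, -0.061, 0, -0.342, -0.1], [0, 0, 0, -0.061, 0, -0.342, -0.1], [0, 0, 0, -0.061, 0, -0.342, -0.1], [0, 0, 0, -0.061, 0, -0.342, -0.1], [0, 0, 0, -0.061, 0, -0.342, -0.1]]

```text
clock: 16.0
tcp_pos: [0.4724, -0.0832, 0.1321]
orientation: [-2.296, -1.776, -0.411]
contact_force: [-0.1, -0.4, -0.1]
grip_width: 0.047
```

```bash
python3 -c "
from h import *
st()
cr=[]
for n in('scene','side'):
    f=r.grab_frame(n); a=f['pixels']; u,v=map(int,proj(f,(0.53,0.14,0.05))); cr.append(cv2.resize(a[v-70:v+60,u-65:u+65],(400,400),interpolation=2))
a=np.hstack(cr); b=cv2.imread('pics/c3.png'); cv2.imwrite('pics/c4.png',a)
print('diff of right part', cv2.absdiff(a,b)[:, 140:400].mean(), cv2.absdiff(a,b)[:,540:].mean())"
```

```text
16.0 [ 0.4724 -0.0832  0.1321] along 21.3 F [-0.1 -0.4 -0.1] push 0.44 0.047
diff of right part 0.8290576923076923 1.5212980769230768
```

View pics/c4.png

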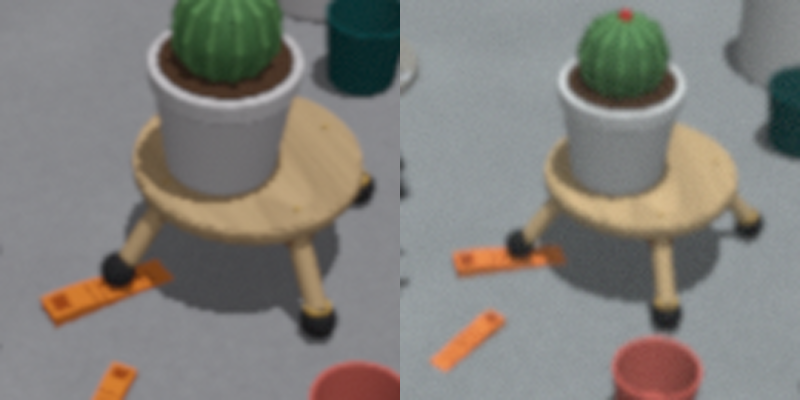

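The wedge is holding under foot_a, the stand is unchanged since release, and the other things around it look undisturbed.

```bash
python3 -c "
from bench import r
print(r.hand_in())"
```

```text
the job is handed in; nothing more can be done
None
```

I slid the largest orange wedge, thin end first, under the short leg's foot until it was tight, then let go and backed the arm away. The job is handed in at about 16 s on the robot's clock.

**Push:** I lifted the wedge about 40 mm to carry it across and turn it, then slid it along the deck.
- **Entry bump:** about 6.5 N.
- **Leg rising:** 4–6 N, easing to 3–4 N.
- **Loose foot sliding home:** a plateau of about 7.5 N over roughly 4 mm.
- **Tight:** a climb to about 11–12 N, where I stopped. That is slightly above the 8–11 N you give for tight and inside the 10–14 N range where the stand can start to slide.

**Last checks:**
- The ball stayed centred on the wedge.
- Pictures before and after release showed the stand, wedge and feet unmoved. The other feet did not visibly shift during the final push.
- The force reading at the end was near zero.

**Not confirmed:**
- The camera images are too coarse to prove millimetre level or that all three other feet are on the deck. That, and the foot being fully home, I judged from the force pattern.
- I took 11 pictures, one over the budget of 10.

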